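# Tighten the bench clamp with the hex key

### The job

Clamp the sanding block in the low bench clamp: take the hex key out of its wooden stand, feel it into the hex socket sunk in the clamp's slanted screw block and press it fully down, then turn it clockwise, regrasping as needed, until the jaw is fully home at its stop and holds the block tight and square against the fence. Leave the key standing fully down in the screw, let go, and leave the other tools where they are.

Things in the scene. Friction and masses are not known exactly. Their poses are not given: they have to be found in the camera images.
- hex_key: Loose hex key, 85 mm long. Origin at the tip's end, z up the shank. Hexagon 22 mm across flats from z=3 to 32 mm, two flats facing +x and -x; the last 3 mm are a thinner pilot, 17 mm across flats. Round 14 mm shank to z=61. Square wooden head 30x30 mm, sides along x and y, z=61 to 85 (centre 73): grip it across either pair of sides. 0.25 kg. Starts upright in the stand.
- key_stand: Dark wooden block 70x70 mm, 40 mm high, fixed to the bench; origin under its centre. The key stands free in the middle of it, in a round hole 28 mm wide and 30 mm deep in its top; lift it straight out by at least 35 mm.
- clamp: Low bench clamp, fixed: plywood base 220x120x12 mm, origin at bench height, x = the jaw's closing direction, z up. Base from x=-115 to 105 mm, y +-60. Wooden fence 46 mm high, its face at x=85; the sanding block before it; then the dark steel jaw, 46 mm high, 74 wide, its back at x=-6 when open; the slanted screw block at the other end.
- screw_block: Slanted dark steel block of the clamp, face 60x64 mm, highest edge 79 mm up, leaning 30 degrees from vertical, away from the fence. Origin at the mouth of the round 41 mm hole in its face, 64 mm above the bench; z points out of the hole along the screw's axis. Turning clockwise, looking down on the key's head, tightens. The screw is stiff (0.15 N m) and stays where it is left.
- screw_end (a point): Centre of the screw's end, on the axis 6 mm below the face. In it a hex socket 23.2 mm across flats, 20 mm deep: 0.6 mm play all round. How its flats stand is not measured and varies: the loose pilot enters 3 mm anyway, then the key stops on the rim unless centred and lined up within about 6 degrees (repeats every 60). Seated, it has the same play in turning.
- jaw (a joint): Travel of the clamp's jaw towards the fence, m. The screw moves it 3.5 mm per radian of clockwise turn. It starts somewhere between 0 and 3.7 mm and is fully home, at the screw's firm stop, at 12.0 mm. The reading may be a mm off; the stop can be felt.
- pad_face (a point): Middle of the face of the jaw's sprung wooden pad, 70x28 mm, 30 mm above the bench. Its spring gives 4 N per mm; with the jaw home and the block against the fence it is pressed in by about 3 mm.
- sanding_block: Loose wooden sanding block 51x92x31 mm, lying on the clamp's base between the pad and the fence with a few mm of slack; origin under its centre, x across its 51 mm width, along the clamp's x.
- wax_block: Bystander: yellow wax block 35x60x22 mm, loose; origin under its centre.
- gouge: Bystander: carving gouge with wooden handle, 234 mm long, loose; origin under its middle.
- small_plane: Bystander: brass thumb plane 18x36x22 mm, loose; origin under its centre.
Things that resemble listed ones, but are neither listed nor needed, are in the scene too. Leave any green look-alike of the hex_key alone. What is shaped like the sanding_block but turquoise is not meant.

How it is judged:
On the way, in this order (a step that is already met when the one before it is completed fails the run):
1. the key is seated in the hex socket, at least 15 mm below the block's face (z of hex_key in the frame of screw_block below -0.015 m and distance between hex_key and screw_block below 0.03 m and angle between the z axis of hex_key and the z axis of screw_block, either way round below 0.15 rad), for 0.1 s.
2. the jaw is home (within 1.5 mm of its stop) (value of joint jaw above 0.0105 m), for 0.1 s.
At the end, for the whole second after the job is handed in: The jaw is within 1.5 mm of fully home and stays there, the sanding block lies flat on the clamp's base and is held square (within 1.7 degrees) against the fence, and the released key stands at rest in the socket, its tip at least 18 mm below the face of the screw block (value of joint jaw above 0.0105 m and contact force between clamp and sanding_block above 4 N and z of sanding_block in the frame of clamp below 0.016 m and x of sanding_block in the frame of clamp above 0.0575 m and angle between the x axis of sanding_block and the x axis of clamp, either way round below 0.03 rad and z of hex_key in the frame of screw_block below -0.018 m and distance between hex_key and screw_block below 0.03 m and linear speed of hex_key below 0.02 m/s); the robot touches nothing.
It fails at once if a bystander (wax block, gouge or small plane) is moved by more than 30 mm (distance of any of wax_block, gouge, small_plane from where it was at the start of the episode above 0.03 m).
It also fails if it takes over 72 s, if anything falls off the work surface, if the arm or the gripper's body presses on something with over 40 N, if the wrist force passes 120 N, or if a joint passes its speed limit or range.

### The arm

A 7-joint arm with a two-finger parallel gripper is mounted at the origin on a cart in front of the work surface, level with it; the furniture and walls round the work are solid. World frame = base frame: x ahead of the robot, y to its left, z up, the work surface at z = 0. Lengths are in m, angles in rad, forces in N, time in s.
With the tool pointing down it reaches from about 0.35 to 0.9 m from the base axis. Payload 8.1 kg.
Tool frame: the origin (TCP) lies at the very end of the fingers, on their centre line; the grasp point (between the pads) lies 19 mm behind it; z points along the fingers, y is the line along which they close (so a half turn about z gives the same grasp; the last joint's range is limited). The gripper opens to 85 mm and grips with 20 to 120 N. Pads are 22 mm wide; open, the fingers measure 114 mm over their backs; the gripper's body (76 mm by 85 mm) begins 54 mm behind the grasp point. The pads swing forward as they close: fully open they stand 13 mm farther back than shut.
Start: joints at [-1.309, 0.434, 0.025, 1.573, -0.012, 1.134, -0.075], TCP at [0.223, 0.584, 0.231] pointing down, gripper open.
Joint ranges: [-2.62, 2.62], [-0.44, 2.09], [-1.27, 1.32], [0.08, 2.57], [-1.32, 4.46], [0.12, 2], [-2.74, 2.74]. Speed limits (rad/s): [2.22, 2.22, 3.01, 3.01, 3.14, 3.14, 3.14].

### API

Orientations are given as [roll, pitch, yaw] about the fixed x, y, z axes, in that order (R = Rz(yaw) Ry(pitch) Rx(roll)).
In Python, from cell import * gives the robot as it stands. The module is installed in compiled form; this text tells all that it offers.
- The arm moves only by the tool drive_tool, never from a script. Its argument "deltas" is a list of rows, each a list of 2 entries, a list of its own where there are three numbers: the shift along the tool's x, y, z as a fraction of full scale, then the turn, a rotation vector about the tool's x, y, z as a fraction of full scale. A call has 1 to 12 rows; each row is the pose to reach, as a shift and turn from the pose commanded when the call began, along the tool's axes at that moment; what a row does not reach only later rows make up. Full scale, the value 1, is 500 mm for a shift and 30 degrees for a turn. A row lasts 1/10 s, in which the tool goes at most 50 mm and 8.59 degrees, less where a joint would pass 70% of its speed; a pose out of reach is approached as far as the arm can. A call with a number of a shift or a turn outside -1 to 1 is refused whole. A call with a gripper value outside its range is refused whole. "jaw" is the opening, from 0 (shut) to 1 (fully open), set as the call begins (left out, the last holds). The fingers move at their own pace and stop on an object; the grip force is fixed at half the most. Time passes only in rows, so rows that repeat a pose let the fingers close. It gives the time, the measured TCP pose, the force, the opening and the grip force at its end, in the units of the state.
- sense(): the state, without advancing time (a new reading comes with each control period).
- read_camera(name): name is "scene" or "top"; returns a dict with "color" (480x640x3 uint8, blue, green, red), "depth" (480x640 float32, m along the optical axis (not along the pixel's ray), 0 where there is no reading), "fx", "fy", "cx", "cy" (pixels), "k1" (the pictures are not rectified: a ray, as slopes to the right and down, at radius r is drawn at 1 + k1 r^2 times it, then the intrinsics apply), "R" (3x3) and "t" (3): a world point X has camera coordinates R X + t. Camera axes: x right, y down, z forward; pixel columns grow to the right and rows downward; lengths in m; the calibration is good to about 2 mm. A picture is of the moment at which its call begins.
- finish_job(): hands the job in; it is judged then, once.
The state is a dict: "clock": time; "joints": joint angles; "joint_velocities": joint speeds; "tau": joint torques, N m; "eef_pos": TCP position; "ee_rot": TCP orientation; "force": force on the tool from outside, world axes, zero at the start; "wrist_torque": the same for the moment, N m; "width": finger opening in m; "finger_force": force on a finger pad.
Only numpy, scipy, OpenCV 4.12 (cv2) and the standard library are available. Lean on these libraries where they do the work, as an engineer would, in place of code of your own. Each camera call takes 0.05 s, during which the arm holds its last target. There are 200 camera calls.

## Working session

There is one attempt and no reset: what is moved stays moved. The work goes in short steps, Python scripts to look and compute and a tool call to move; the robot and the scene stay as the last step left them, time stands still between calls to the robot, and variables do not carry over. Pictures are saved under pics/ and viewed, at most 10 in all, crops included, and the job is handed in when it is done.

Besides the shell and the picture viewer there is one more tool, called after "Call:" by a JSON object that holds its "fn" and its "kwargs". drive_tool: Moves the arm, as the interface text tells. Shift numbers are shares of 500 mm and turn numbers shares of 30 degrees, none past 1 either way. Its arguments: {"type":"object","properties":{"deltas":{"type":"array","items":{"type":"array"}},"jaw":{"type":"number"}},"required":["deltas"]}

```bash
mkdir -p pics; cat > h.py <<'E'
from cell import *
import numpy as np, cv2
from scipy.spatial.transform import Rotation as Ro
def pts(c):
    v,u=np.mgrid[0:480,0:640]; a=np.stack([(u-c["cx"])/c["fx"],(v-c["cy"])/c["fy"]],-1)
    s=a.copy()
    for _ in range(10): s=a/(1+c["k1"]*(s**2).sum(-1,keepdims=True))
    P=np.concatenate([s,np.ones((480,640,1))],-1)*c["depth"][...,None]
    return (P-c["t"])@np.asarray(c["R"])   # R^T (P-t)
E
python3 - <<'E'
from h import *
s=sense(); print(s)
for n in("scene","top"):
    c=read_camera(n); np.savez(n+"0.npz",**c); cv2.imwrite(f"pics/{n}0.png",c["color"]); print(n,c["R"],c["t"],c["fx"],c["k1"])
E
```

```text
{'clock': 0.0, 'joints': array([-1.30856695,  0.43524077,  0.02495514,  1.57413674, -0.0116459 ,
        1.13401135, -0.07511314]), 'joint_velocities': array([ 1.27377604e-03,  8.23075927e-04, -6.12048542e-05, -1.99209378e-04,
       -1.07330760e-03,  2.66666832e-03,  1.89364464e-03]), 'tau': array([ 6.56669113e-05, -6.70481300e+01,  1.02551166e+00, -3.16198361e+01,
        1.56894926e-02,  1.27145028e-02, -3.54987446e-05]), 'eef_pos': array([0.2228344 , 0.58335395, 0.23049938]), 'ee_rot': array([-3.13994434e+00,  1.00533322e-04,  2.77667673e+00]), 'force': array([0.30485996, 0.0580168 , 0.38710859]), 'wrist_torque': array([ 0.0481865 ,  0.02556675, -0.00355594]), 'finger_force': 0.0, 'width': 0.08559032576271064}
scene [[ 0.83401183 -0.5516986  -0.0072751 ]
 [-0.31519813 -0.46558514 -0.82697075]
 [ 0.45285143  0.69199648 -0.56219788]] [-0.34093614  0.20948437  1.08817036] 559.6711883216122 -0.09123775253952585
top [[-0.00203588 -0.99997543 -0.00670806]
 [-0.99162319  0.00288512 -0.12913218]
 [ 0.12914837  0.00638897 -0.9916047 ]] [0.03668299 0.42954554 1.72844214] 621.1170162811835 -0.20622717773558372
```

View pics/scene0.png

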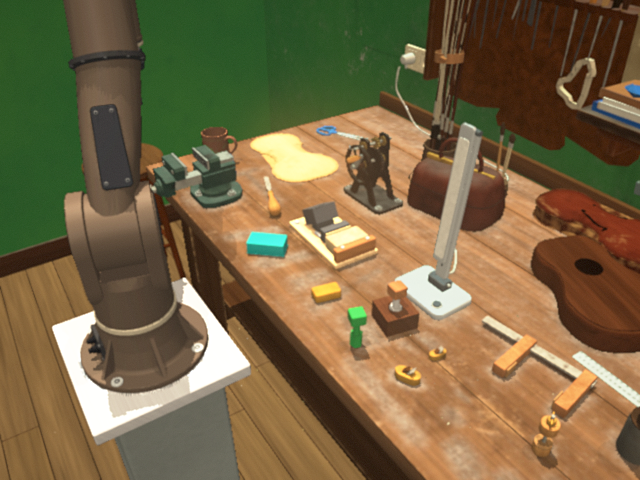

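View pics/top0.png

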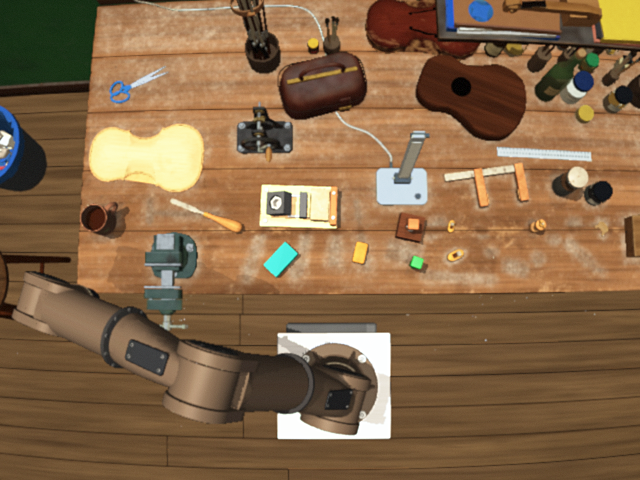

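The scene shows the key in its stand (scene 397,300; top 412,226) and the clamp (scene 333,235; top 300,207), with the screw block at its left end and the fence to the right. The green look-alike is at top 417,262, and the lamp is just beyond the stand.

```bash
python3 - <<'E'
from h import *
for n,(u0,u1,v0,v1),(a0,a1,b0,b1) in (("top",(255,345,180,235),(385,435,205,250)),("scene",(285,385,200,270),(365,425,275,340))):
    c=dict(np.load(n+"0.npz")); P=pts(c)
    for (x0,x1,y0,y1),k in(((u0,u1,v0,v1),'cl'),((a0,a1,b0,b1),'st')):
        im=c["color"][y0:y1,x0:x1]; cv2.imwrite(f"pics/{n}_{k}.png",cv2.resize(im,None,fx=6,fy=6,interpolation=cv2.INTER_CUBIC))
    im=[cv2.imread(f"pics/{n}_{k}.png") for k in('cl','st')]
    H=max(i.shape[0] for i in im); 
    o=np.hstack([cv2.copyMakeBorder(i,0,H-i.shape[0],0,0,cv2.BORDER_CONSTANT) for i in im]); o=cv2.resize(o,(800,int(o.shape[0]*800/o.shape[1]))); cv2.imwrite(f"pics/{n}_both.png",o)
    if n=="top":
        np.set_printoptions(linewidth=250,precision=0,suppress=True)
        print("clamp heights mm"); print((P[184:232:3,258:344:3,2]*1000).round())
        print("stand"); print((P[208:246:2,390:430:2,2]*1000).round())
    print(n,"bench z med",np.median(P[270:285,300:340,2]))
    q=P.reshape(-1,3); col=c["color"].reshape(-1,3).astype(int)
    # lamp extents & key head cloud
    np.set_printoptions(precision=4,suppress=True)
    m=(q[:,0]>.3)&(q[:,0]<.9)&(q[:,1]>-.45)&(q[:,1]<.45)&(c["depth"].reshape(-1)>0)
    np.save(n+"_q.npy",q[m])
    k=m&(abs(q[:,0]-P[226 if n=='top' else 289,412 if n=='top' else 397,0])<.05)&(abs(q[:,1]-P[226 if n=='top' else 289,412 if n=='top' else 397,1])<.05)
    for lo,hi in((.03,.05),(.07,.12)):
        w=q[k&(q[:,2]>lo)&(q[:,2]<hi)]; print(lo,len(w),w.mean(0) if len(w) else'',w.min(0) if len(w) else'',w.max(0) if len(w) else'')
    l=q[m&(q[:,2]>.13)&(q[:,1]<.1)&(q[:,1]>-.4)]; print("tall",len(l),l.min(0),l.max(0)) if len(l) else 0
E
```

```text
clamp heights mm
[[   5.   -1.   -3.    4.   -6.    2.    1.   -3.    6.   -5.    5.    5.    0.   -2.    1.    0.   -2.    8.   -0.   -5.   -5.   -1.   -4.    4.    7.   -3.   -9.   -6.    4.]
 [  -3.   -1.    5.   10.    9.   13.    5.   10.   19.    2.   14.   12.    8.   10.   14.    9.    9.    3.    7.    8.    4.   11.   10.   12.   13.   39.   46.   -3.   -3.]
 [  -2.   -2.    8.   11.   14.   13.    6.   15.   13.   11.    4.    3.    5. 1770.   14.   18.   15.   15.   47.   40.   46.   41.   40.   39.    7.   48.   43.    2.   -3.]
 [   6.   10.    6.   50.   58.   58.   70.   76.   70.   74.   63.   50.    6.    9.   49.   45.   41.   51.   39.   43.   38.   43.   45.   39.    9.   39.   47.    9.    4.]
 [  -4.   11.    9.   43.   49.   52.   51.   60.   76.   74.   69.   42.   22.   14.   46.   40.   46.   42.   43.   38.   44.   37.   43.   39.   20.   47.   40.    1.   -0.]
 [  -7.   15.    9.   42.   56.   55.   45.   66.   77.   67.   63.   37.   15.   14.   44.   50.   42.   45.   37.   41.   44.   42.   42.   41.   17.   53.   45.   -2.    5.]
 [  -3.   10.    7.  
[... 3937 characters left out ...]
.   -1.    3.   -5.   -0.    1.]
 [  -1.   -0.    5.   -1.   -8.    4.   -4.   -1.   -2.    9.   -4.  -12.    1.   -1.   -5.   -8.   -4.   -6.   -2.   -3.]]
top bench z med -0.001488454266700775
0.03 459 [ 0.4458 -0.2166  0.0391] [ 0.4071 -0.2577  0.0302] [ 0.4899 -0.1794  0.0497]
0.07 123 [ 0.4471 -0.2178  0.0927] [ 0.4318 -0.2334  0.0703] [ 0.4644 -0.2041  0.1039]
tall 3336 [ 0.5817 -0.4     0.13  ] [0.9    0.0996 0.5021]
scene bench z med 0.0014099951732851161
0.03 888 [ 0.4422 -0.227   0.0399] [ 0.4058 -0.2646  0.0301] [ 0.4869 -0.1804  0.0499]
0.07 311 [ 0.4443 -0.2246  0.0899] [ 0.4315 -0.2377  0.0729] [ 0.466  -0.2039  0.0993]
tall 5526 [ 0.5779 -0.3968  0.13  ] [0.9    0.0994 0.4463]
```

View pics/top_both.png

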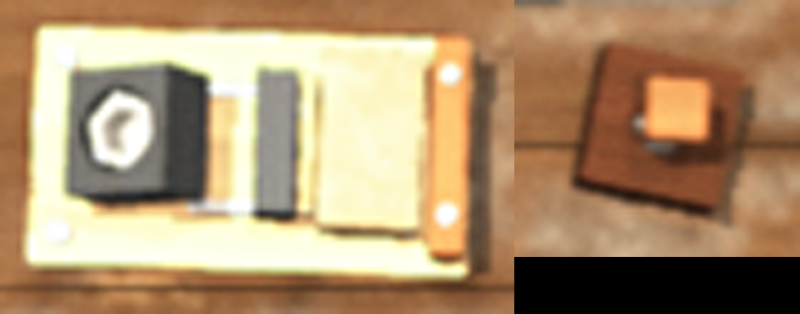

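View pics/scene_both.png

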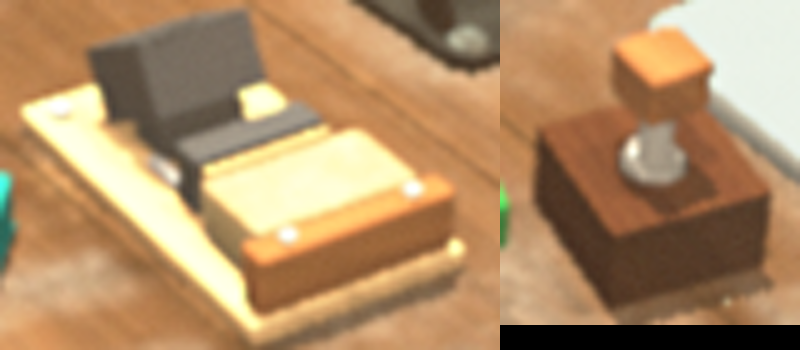

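The crops show the screw block's face at the clamp's +y end, with its hex hole visible at crop 122,128. The key's head is nearly square to the world axes. I'll fit these precisely.

```bash
cat >> h.py <<'E'
def proj(c,X):
    p=np.asarray(X,float)@np.asarray(c["R"]).T+c["t"]; s=p[...,:2]/p[...,2:]
    s=s*(1+c["k1"]*(s**2).sum(-1,keepdims=True)); return s*[c["fx"],c["fy"]]+[c["cx"],c["cy"]]
def rect(c,o,ex,ey,w,h,mm=.4):
    # orthoimage of the plane through o with axes ex,ey, w x h mm
    j,i=np.mgrid[0:int(h/mm),0:int(w/mm)]
    X=o+((i*mm-w/2)/1e3)[...,None]*ex-((j*mm-h/2)/1e3)[...,None]*ey
    m=proj(c,X).astype(np.float32); return cv2.remap(c["color"],m[...,0],m[...,1],cv2.INTER_CUBIC)
E
python3 - <<'E'
from h import *
t=dict(np.load("top0.npz")); s=dict(np.load("scene0.npz"))
X=np.array([1.,0,0]);Y=np.array([0,1.,0])
for n,c in(("top",t),("scene",s)):
    # orthoimages: key head top plane z=.095 ; right=-y, up=+x
    im=rect(c,np.array([.446,-.219,.095]),-Y,X,100,100)
    im2=rect(c,np.array([.48,.07,.012]),-Y,X,280,180)
    hsv=cv2.cvtColor(im,cv2.COLOR_BGR2HSV)
    m=((hsv[...,0]<20)&(hsv[...,1]>110)&(hsv[...,2]>(195 if n=="top" else 175))).astype(np.uint8)
    k,l,st,ce=cv2.connectedComponentsWithStats(m); b=1+np.argmax(st[1:,4])
    r=cv2.minAreaRect(np.argwhere(l==b)[:,::-1].astype(np.float32))
    print(n,"head",(np.array(r[0])*.4-50).round(1),np.array(r[1])*.4,r[2],st[b])
    o=np.zeros((450,800,3),np.uint8); i2=cv2.resize(im2,None,fx=.78,fy=.78); o[:i2.shape[0],:i2.shape[1]]=i2; o[:250,550:800]=im; o[-0+250:450,550:800]=cv2.cvtColor(m[25:225]*255,cv2.COLOR_GRAY2BGR)
    cv2.imwrite(f"pics/o_{n}.png",o)
a=np.vstack([cv2.imread("pics/o_top.png")[:,:], ]); b=cv2.imread("pics/o_scene.png")
o=np.vstack([a,b]); cv2.imwrite("pics/o.png",cv2.resize(o,(533,600)))
E
```

```text
top head [-1.  -1.9] [30.70153503 29.43674316] 4.969740390777588 [  82   82   81   76 5263]
scene head [-15.6  -0.2] [68.79998779 99.59998779] 0.0 [    0     0   173   250 29277]
```

View pics/o.png

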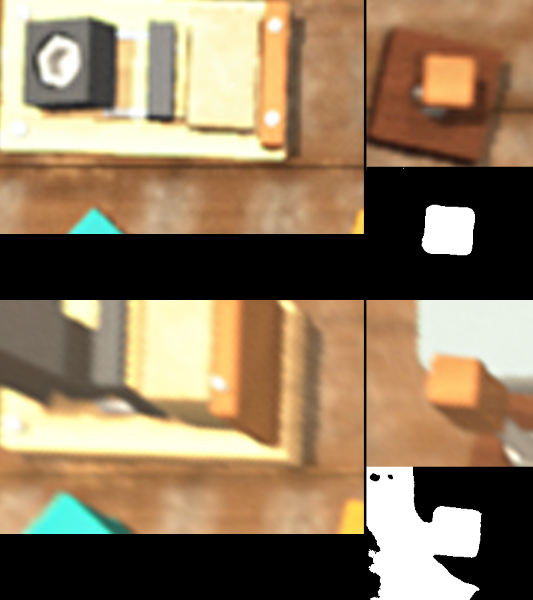

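Top view: the head's centre is at about (0.448, -0.219), yaw about -5°. The scene view agrees in x and differs by about 5 mm in y, which gripping along y will absorb. Next I'll fit the clamp and the screw face.

```bash
python3 - <<'E'
from h import *
from scipy.optimize import least_squares
t=dict(np.load("top0.npz")); s=dict(np.load("scene0.npz"))
f=lambda p,u0,v0,k:np.array([u0,v0])+np.array(p)/k-.4
pt=f([(38,25),(470,37),(468,276),(27,265)],255,180,5.714)
k=800/960; ps=f([(20,110),(255,342),(464,247)],285,200,6*k)  # scene crop base corners (left, front, right), tops
print(pt,ps)
def R(a): return np.array([[np.cos(a),-np.sin(a),0],[np.sin(a),np.cos(a),0],[0,0,1]])
loc=np.array([(-.115,.06,.012),(.105,.06,.012),(.105,-.06,.012),(-.115,-.06,.012)])
def fit(use):
    def res(q):
        W=loc@R(q[2]).T+[q[0],q[1],0]; r=[]
        if 't' in use: r.append((proj(t,W)-pt).ravel())
        if 's' in use: r.append((proj(s,W[[3,2,1]])-ps).ravel())
        return np.concatenate(r)
    return least_squares(res,[.54,.08,-1.6],loss="soft_l1")
for u in('t','s','ts'):
    r=fit(u); print(u,r.x,np.degrees(r.x[2]),r.fun.round(1))
q=fit('t').x
# hole centre from top: at z=.064-.006*.866
c=t
M=R(q[2]); 
uv=f((122,130),255,180,5.714); z=.0588
g=least_squares(lambda p:proj(t,[p[0],p[1],z])-uv,[.53,.15]).x
print("hole",g,"in clamp",M.T@np.array([g[0]-q[0],g[1]-q[1],0]))
ez=M@np.array([-.5,0,.866]); ex=M@np.array([.866,0,.5]); ey=M@np.array([0,1.,0])
o=np.array([g[0],g[1],z])
a=rect(t,o,ex,ey,90,90,.2); b=rect(t,o+ez*.006,ex,ey,90,90,.2)
a=cv2.convertScaleAbs(a,alpha=1)
cv2.imwrite("pics/face.png",cv2.resize(np.hstack([a,b]),(800,400)))
E
```

```text
[[261.25033252 183.97521876]
 [336.85411271 186.07532377]
 [336.5040952  227.90241512]
 [259.32523626 225.97731887]] [[288.6 221.6]
 [335.6 268. ]
 [377.4 249. ]]
t [ 0.51193759  0.09386489 -1.59949367] -91.64423636527829 [-0.1  0.6  0.3  0.3 -0.3 -0.4  0.1 -0.4]
s [ 0.51180984  0.09053824 -1.60267564] -91.82655009499292 [-0.2  0.4 -0.2 -2.   0.4  0.7]
ts [ 0.51239023  0.09297346 -1.59913097] -91.62345559161555 [ 0.2  0.4  0.6  0.1  0.  -0.6  0.4 -0.6 -0.6  0.  -0.4 -2.7 -0.   0. ]
hole [0.5141007  0.15989548] in clamp [-0.06606547  0.00026758  0.        ]
```

View pics/face.png

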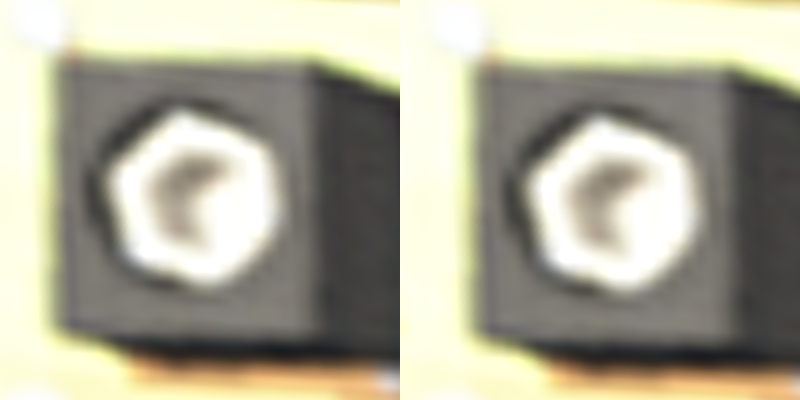

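Face centre and hole agree to about 1 mm: the hole axis is at about (0.514, 0.160), the clamp x azimuth is -91.6°, and the hex end is visible. I'll quantify the hex angle and plan the first move.

```bash
cat >> h.py <<'E'
def tool(yaw): return Ro.from_euler('xyz',[np.pi,0,np.radians(yaw)])
A=np.radians(-91.65)
MC=np.array([[np.cos(A),-np.sin(A),0],[np.sin(A),np.cos(A),0],[0,0,1]])
EX,EY,EZ=MC@[.8660254,0,.5],MC@[0,1.,0],MC@[-.5,0,.8660254]
O=np.array([.5141,.1599,.0588])+EZ*.006     # mouth of hole
def face(phi):  # tool pointing down the screw axis, tool x at angle phi (deg, ccw from above) from EX
    p=np.radians(phi); x=np.cos(p)*EX+np.sin(p)*EY; return Ro.from_matrix(np.stack([x,np.cross(-EZ,x),-EZ],1))
def rel(pos,R):
    s=sense(); R0=Ro.from_euler('xyz',s["ee_rot"]); d=R0.inv().apply(np.asarray(pos)-s["eef_pos"]); v=(R0.inv()*R).as_rotvec()
    print("shift",(d/.5).round(4),"turn",(np.degrees(v)/30).round(4),"rows>=",max(np.linalg.norm(d)/.05,np.degrees(np.linalg.norm(v))/8.59).__round__(1))
def st():
    s=sense(); R0=Ro.from_euler('xyz',s["ee_rot"])
    print(round(s["clock"],2),"p",s["eef_pos"].round(4),"rot",np.degrees(s["ee_rot"]).round(2),"F",s["force"].round(1),"T",s["wrist_torque"].round(2),"w",s["width"].round(4),"ff",round(float(s["finger_force"]),1),"j",s["joints"].round(2))
    M=np.stack([EX,EY,EZ]); x=M@R0.as_matrix()
    print(" face-frame tcp mm",(M@(s["eef_pos"]-O)*1e3).round(2),"phi",np.degrees(np.arctan2(x[1,0],x[0,0])).round(2),"tilt",np.degrees(np.arccos(np.clip(-x[2,2],-1,1))).round(2),"F_face",(M@s["force"]).round(1),"T_face",(M@s["wrist_torque"]).round(2))
E
python3 - <<'E'
from h import *
t=dict(np.load("top0.npz"))
o=O-EZ*.006
g=rect(t,o,EX,EY,60,60,.2).min(2); g=cv2.GaussianBlur(g,(0,0),2)
for th in(110,140,170,200):
    m=(g>th).astype(np.uint8); cs,_=cv2.findContours(m,cv2.RETR_EXTERNAL,cv2.CHAIN_APPROX_NONE)
    c=min(cs,key=lambda c:np.linalg.norm(c[:,0].mean(0)-150)); mo=cv2.moments(c); ce=np.array([mo["m10"],mo["m01"]])/mo["m00"]
    d=c[:,0]-ce; a=np.arctan2(-d[:,1],d[:,0]); r=np.hypot(*d.T); ag=np.linspace(-np.pi,np.pi,720,False); i=np.argsort(a); rr=np.interp(ag,a[i],r[i],period=2*np.pi)
    F=(rr*np.exp(-6j*ag)).mean(); print(th,"centre mm",(ce-150)*.2,"area",mo["m00"]*.04,"amp",abs(F)*.2,"vertex deg",(-np.degrees(np.angle(F.conj()))/6)%60, "r",rr.mean()*.2)
# inner dark hex
rel([.36,.10,.30],tool(159)); print()
rel([.4475,-.2205,.30],tool(175))
E
```

```text
110 centre mm [-1.44156528 -0.36305115] area 2447.78 amp 0.1274973604610705 vertex deg 14.27974837021713 r 27.619279922075755
140 centre mm [-0.52216706  0.04914676] area 1160.28 amp 0.40888134905375095 vertex deg 18.01439981346998 r 19.204370295917585
170 centre mm [-0.73658095 -0.03895995] area 1052.26 amp 0.3953914246228276 vertex deg 17.789484490763297 r 18.289833942407306
200 centre mm [-0.83841134 -0.09378145] area 955.1 amp 0.38836393171933903 vertex deg 17.57763398867124 r 17.424580330305815
shift [-0.6013 -0.8056 -0.1376] turn [-0.0028  0.0003  0.0032] rows>= 10.1

shift [-0.9935 -1.3419 -0.1367] turn [-2.800e-03 -1.000e-04 -5.301e-01] rows>= 16.8
```

Call:
{"fn": "drive_tool", "kwargs": {"deltas": [[[-0.05, -0.05, -0.14], [0, 0, 0]], [[-0.6, -0.81, -0.14], [0, 0, 0]], [[-0.6, -0.81, -0.14], [0, 0, 0]], [[-0.6, -0.81, -0.14], [0, 0, 0]], [[-0.6, -0.81, -0.14], [0, 0, 0]], [[-0.6, -0.81, -0.14], [0, 0, 0]], [[-0.6, -0.81, -0.14], [0, 0, 0]], [[-0.6, -0.81, -0.14], [0, 0, 0]], [[-0.6, -0.81, -0.14], [0, 0, 0]], [[-0.6, -0.81, -0.14], [0, 0, 0]], [[-0.6, -0.81, -0.14], [0, 0, 0]], [[-0.6, -0.81, -0.14], [0, 0, 0]]], "jaw": 1}}

```text
clock: 1.3
eef_pos: [0.3594, 0.0943, 0.3016]
ee_rot: [3.141, 0.0, 2.77]
force: [0.0, 0.7, 1.0]
width: 0.0857
finger_force: 0.0
```

```bash
python3 - <<'E'
from h import *
st(); rel([.4475,-.2205,.25],tool(175))
E
```

```text
Traceback (most recent call last):
  File "h.py", line 30, in st
    print(round(s["clock"],2),"p",s["eef_pos"].round(4),"rot",np.degrees(s["ee_rot"]).round(2),"F",s["force"].round(1),"T",s["wrist_torque"].round(2),"w",s["width"].round(4),"ff",round(float(s["finger_force"]),1),"j",s["joints"].round(2))
                                                                                                                                                          ^^^^^^^^^^^^^^^^
AttributeError: 'float' object has no attribute 'round'
```

```bash
sed -i 's/s\["width"\].round(4)/round(float(s["width"]),4)/' h.py; python3 - <<'E'
from h import *
st(); rel([.4475,-.2205,.25],tool(175)); rel([.4475,-.2205,.18],tool(175))
E
```

```text
1.3 p [0.3594 0.0943 0.3016] rot [1.7998e+02 2.0000e-02 1.5869e+02] F [0.  0.7 1. ] T [ 0.11  0.   -0.02] w 0.0857 ff 0.0 j [-0.79 -0.08  0.36  2.03  0.03  1.19  0.76]
 face-frame tcp mm [ 182.01 -152.75  169.24] phi -107.2 tilt 30.01 F_face [-0.1  0.   1.2] T_face [-0.01  0.11 -0.01]
shift [-0.3929 -0.5226  0.1031] turn [ 0.0006  0.0008 -0.5435] rows>= 6.6
shift [-0.3928 -0.5227  0.2431] turn [ 0.0006  0.0008 -0.5435] rows>= 7.0
```

Call:
{"fn": "drive_tool", "kwargs": {"deltas": [[[-0.393, -0.523, 0.1], [0, 0, -0.54]], [[-0.393, -0.523, 0.1], [0, 0, -0.54]], [[-0.393, -0.523, 0.1], [0, 0, -0.54]], [[-0.393, -0.523, 0.1], [0, 0, -0.54]], [[-0.393, -0.523, 0.1], [0, 0, -0.54]], [[-0.393, -0.523, 0.1], [0, 0, -0.54]], [[-0.393, -0.523, 0.1], [0, 0, -0.54]], [[-0.393, -0.523, 0.2], [0, 0, -0.54]], [[-0.393, -0.523, 0.24], [0, 0, -0.54]], [[-0.393, -0.523, 0.24], [0, 0, -0.54]]]}}

```text
clock: 2.3
eef_pos: [0.4472, -0.2147, 0.1783]
ee_rot: [3.141, -0.006, 3.059]
force: [0.1, 0.6, 0.0]
width: 0.0854
finger_force: 0.0
```

```bash
python3 - <<'E'
from h import *
st(); rel([.4475,-.2205,.066],tool(175))
E
```

```text
2.3 p [ 0.4472 -0.2147  0.1783] rot [179.96  -0.37 175.27] F [0.1 0.6 0. ] T [ 0.01  0.01 -0.05] w 0.0854 ff 0.0 j [-0.25  0.34  0.77  1.99 -0.29  0.93  2.16]
 face-frame tcp mm [385.67 -56.1  -90.68] phi -92.48 tilt 30.07 F_face [-0.5  0.1  0.3] T_face [-0.03  0.01 -0.03]
shift [-0.003  -0.0117  0.2246] turn [ 0.0014 -0.0123  0.0091] rows>= 2.2
```

Call:
{"fn": "drive_tool", "kwargs": {"deltas": [[[0, 0, 0.06], [0, 0, 0]], [[0, 0, 0.14], [0, 0, 0]], [[0, 0, 0.2], [0, 0, 0]], [[0, 0, 0.226], [0, 0, 0]], [[0, 0, 0.226], [0, 0, 0]], [[0, 0, 0.226], [0, 0, 0]]]}}

```text
clock: 2.9
eef_pos: [0.4501, -0.2161, 0.0697]
ee_rot: [-3.141, 0.002, 3.06]
force: [0.2, 0.2, 0.7]
width: 0.0853
finger_force: 0.0
```

```bash
python3 - <<'E'
from h import *
st(); rel([.4475,-.2205,.066],tool(175))
E
```

```text
2.9 p [ 0.4501 -0.2161  0.0697] rot [-1.7999e+02  1.0000e-01  1.7532e+02] F [0.2 0.2 0.7] T [0.04 0.03 0.  ] w 0.0853 ff 0.0 j [-0.13  0.5   0.64  2.09 -0.47  0.69  2.32]
 face-frame tcp mm [ 332.51  -53.16 -185.39] phi -92.68 tilt 29.99 F_face [0.2 0.2 0.7] T_face [-0.02  0.04  0.02]
shift [ 0.0044 -0.0092  0.0074] turn [-0.0002  0.0034  0.0105] rows>= 0.1
```

Call:
{"fn": "drive_tool", "kwargs": {"deltas": [[[0.004, -0.009, 0.007], [0, 0, 0]], [[0.004, -0.009, 0.007], [0, 0, 0]], [[0.004, -0.009, 0.007], [0, 0, 0]]]}}

```text
clock: 3.2
eef_pos: [0.4469, -0.2205, 0.0655]
ee_rot: [-3.142, 0.001, 3.059]
force: [0.2, 0.8, -0.3]
width: 0.0854
finger_force: 0.0
```

Call:
{"fn": "drive_tool", "kwargs": {"deltas": [[[0, 0, 0], [0, 0, 0]], [[0, 0, 0], [0, 0, 0]], [[0, 0, 0], [0, 0, 0]], [[0, 0, 0], [0, 0, 0]], [[0, 0, 0], [0, 0, 0]], [[0, 0, 0], [0, 0, 0]], [[0, 0, 0], [0, 0, 0]]], "jaw": 0}}

```text
clock: 3.9
eef_pos: [0.4467, -0.2199, 0.0649]
ee_rot: [3.141, 0.0, 3.06]
force: [-0.7, 2.0, 5.2]
width: 0.0291
finger_force: 58.9
```

```bash
python3 - <<'E'
from h import *
st(); rel([.4475,-.2205,.066],tool(175))
E
```

```text
3.9 p [ 0.4467 -0.2199  0.0649] rot [1.7997e+02 1.0000e-02 1.7530e+02] F [-0.7  2.   5.2] T [ 0.59  0.19 -0.06] w 0.0291 ff 58.9 j [-0.11  0.51  0.64  2.1  -0.48  0.68  2.33]
 face-frame tcp mm [ 333.56  -56.39 -191.48] phi -92.64 tilt 30.03 F_face [ 0.9 -0.7  5.5] T_face [-0.21  0.58  0.05]
shift [-0.0016 -0.001  -0.0021] turn [0.0011 0.0002 0.0101] rows>= 0.0
```

Gripped (width 29.1 mm). Lift straight up.

Call:
{"fn": "drive_tool", "kwargs": {"deltas": [[[0, 0, -0.05], [0, 0, 0]], [[0, 0, -0.12], [0, 0, 0]], [[0, 0, -0.2], [0, 0, 0]], [[0, 0, -0.28], [0, 0, 0]], [[0, 0, -0.34], [0, 0, 0]], [[0, 0, -0.34], [0, 0, 0]]]}}

```text
clock: 4.5
eef_pos: [0.4483, -0.2215, 0.2381]
ee_rot: [-3.141, 0.006, 3.059]
force: [-0.1, 0.2, -3.0]
width: 0.0292
finger_force: 60.4
```

```bash
python3 - <<'E'
from h import *
st()
s=sense(); R0=Ro.from_euler('xyz',s["ee_rot"]); T=face(-48); v=(R0.inv()*T).as_rotvec(); Rm=R0*Ro.from_rotvec(v/2)
tgt=O+EZ*.090; mid=np.array([.44,-.03,.27])
print(np.degrees(np.linalg.norm(v)),tgt,mid); rel(mid,Rm)
for n in("scene",):
    c=read_camera(n); cv2.imwrite("pics/lift.png",c["color"])
    tip=s["eef_pos"]+R0.apply([0,0,.055]); uv=proj(c,np.array([tip,s["eef_pos"]])); print(uv)
    u,v=uv.mean(0).astype(int); cv2.imwrite("pics/liftc.png",cv2.resize(c["color"][v-35:v+35,u-35:u+35],None,fx=7,fy=7,interpolation=cv2.INTER_CUBIC))
E
```

```text
4.5 p [ 0.4483 -0.2215  0.2381] rot [-179.95    0.35  175.28] F [-0.1  0.2 -3. ] T [ 0.04 -0.01  0.  ] w 0.0292 ff 60.4 j [-0.3   0.26  0.83  1.91 -0.23  1.05  2.11]
 face-frame tcp mm [421.44 -54.78 -42.24] phi -92.83 tilt 29.93 F_face [-1.6 -0.1 -2.5] T_face [ 0.01  0.04 -0.  ]
53.7437120853351 [0.51548211 0.2078801  0.14193844] [ 0.44 -0.03  0.27]
shift [ 0.0477  0.3802 -0.0644] turn [ 0.4805  0.176  -0.7351] rows>= 3.9
[[401.10074308 248.57153401]
 [403.25918155 223.64053678]]
```

View pics/liftc.png

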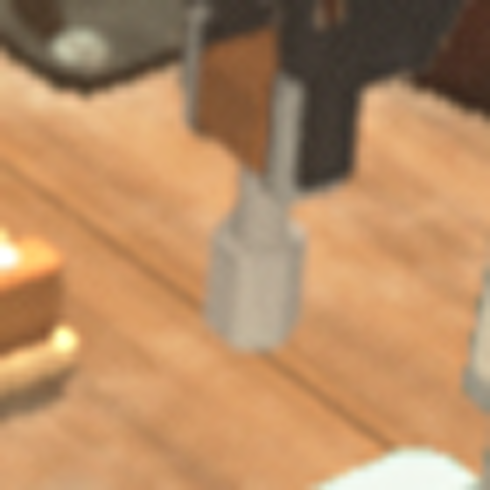

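The crop shows the key hanging straight, with a wide hex facet (228–283) facing the camera. So the hex flats line up with the tool x axis modulo 60°, and tool φ = -48° should fit the socket. Go to the mid pose.

Call:
{"fn": "drive_tool", "kwargs": {"deltas": [[[0.048, 0.38, -0.065], [0.48, 0.176, -0.735]], [[0.048, 0.38, -0.065], [0.48, 0.176, -0.735]], [[0.048, 0.38, -0.065], [0.48, 0.176, -0.735]], [[0.048, 0.38, -0.065], [0.48, 0.176, -0.735]], [[0.048, 0.38, -0.065], [0.48, 0.176, -0.735]], [[0.048, 0.38, -0.065], [0.48, 0.176, -0.735]]]}}

```text
clock: 5.15
eef_pos: [0.4377, -0.0269, 0.266]
ee_rot: [-2.913, -0.139, -2.847]
force: [-0.2, -0.7, -2.3]
width: 0.0291
finger_force: 60.8
```

```bash
python3 - <<'E'
from h import *
st(); rel(O+EZ*.090,face(-48))
E
```

```text
5.15 p [ 0.4377 -0.0269  0.266 ] rot [-166.9    -7.97 -163.15] F [-0.2 -0.7 -2.3] T [ 0.31 -0.08 -0.02] w 0.0291 ff 60.8 j [-0.86  0.16  0.7   1.95  0.15  1.18  1.66]
 face-frame tcp mm [267.22 -70.95  78.93] phi -70.02 tilt 15.37 F_face [-0.5 -0.1 -2.4] T_face [ 0.06  0.31 -0.05]
shift [-0.3166  0.4406  0.1091] turn [ 0.4877  0.167  -0.72  ] rows>= 5.5
```

Call:
{"fn": "drive_tool", "kwargs": {"deltas": [[[-0.317, 0.44, 0.02], [0.48, 0.167, -0.72]], [[-0.317, 0.44, 0.02], [0.48, 0.167, -0.72]], [[-0.317, 0.44, 0.02], [0.488, 0.167, -0.72]], [[-0.317, 0.44, 0.02], [0.488, 0.167, -0.72]], [[-0.317, 0.44, 0.08], [0.488, 0.167, -0.72]], [[-0.317, 0.44, 0.109], [0.488, 0.167, -0.72]], [[-0.317, 0.44, 0.109], [0.488, 0.167, -0.72]], [[-0.317, 0.44, 0.109], [0.488, 0.167, -0.72]], [[-0.317, 0.44, 0.109], [0.488, 0.167, -0.72]]]}}

```text
clock: 6.05
eef_pos: [0.5185, 0.2026, 0.1447]
ee_rot: [-2.734, -0.339, -2.517]
force: [-0.2, 0.0, -1.9]
width: 0.0293
finger_force: 60.8
```

```bash
python3 - <<'E'
from h import *
st(); rel(O+EZ*.066,face(-48))
s=sense(); R0=Ro.from_euler('xyz',s["ee_rot"]); tip=s["eef_pos"]+R0.apply([0,0,.055]); print("tip",tip)
o=[]
for n in("scene","top"):
    c=read_camera(n); np.savez(n+"1.npz",**c); uv=proj(c,np.array([tip,s["eef_pos"]])); print(uv)
    u,v=uv[0].astype(int); o.append(cv2.resize(c["color"][v-30:v+30,u-40:u+40],None,fx=5,fy=5,interpolation=cv2.INTER_CUBIC))
cv2.imwrite("pics/pre.png",np.hstack(o))
E
```

```text
6.05 p [0.5185 0.2026 0.1447] rot [-156.64  -19.4  -144.24] F [-0.2  0.  -1.9] T [ 0.78 -0.01 -0.01] w 0.0293 ff 60.8 j [-1.04  0.65  0.51  1.68  0.14  1.19  1.62]
 face-frame tcp mm [ 5.87  3.13 89.83] phi -48.52 tilt 0.08 F_face [-1.  -0.2 -1.6] T_face [-0.01  0.78 -0.  ]
shift [-0.0031  0.0129  0.0477] turn [ 0.0013 -0.0023 -0.0174] rows>= 0.5
tip [0.51759639 0.17512122 0.09710596]
[[315.28947496 191.39726258]
 [309.29340583 169.96546961]]
[[269.34574483 198.62828632]
 [257.5188217  195.07191658]]
```

View pics/pre.png

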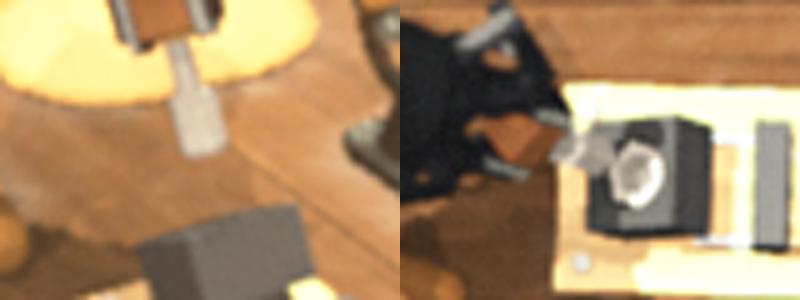

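The crops show the key aimed at the socket, its tip at about (610,155) in the top crop just above the hole at (635,175). Correct the lag and approach.

Call:
{"fn": "drive_tool", "kwargs": {"deltas": [[[-0.003, 0.013, 0.02], [0, 0, -0.017]], [[-0.003, 0.013, 0.048], [0, 0, -0.017]], [[-0.003, 0.013, 0.048], [0, 0, -0.017]], [[-0.003, 0.013, 0.048], [0, 0, -0.017]], [[-0.003, 0.013, 0.048], [0, 0, -0.017]]]}}

```text
clock: 6.65
eef_pos: [0.5146, 0.199, 0.1204]
ee_rot: [-2.738, -0.342, -2.504]
force: [0.2, -0.2, -2.8]
width: 0.029
finger_force: 60.8
```

```bash
python3 - <<'E'
from h import *
st(); rel(O+EZ*.052,face(-48))
c=dict(np.load("top1.npz"))
o=rect(c,O-EZ*.006,EX,EY,60,60,.15); cv2.imwrite("pics/sock.png",o)
g=cv2.GaussianBlur(cv2.cvtColor(o,cv2.COLOR_BGR2GRAY),(0,0),2).astype(int)
print(g[::20,::20])
E
```

```text
6.65 p [0.5146 0.199  0.1204] rot [-156.88  -19.57 -143.49] F [ 0.2 -0.2 -2.8] T [ 0.8  -0.    0.02] w 0.029 ff 60.8 j [-1.04  0.67  0.5   1.71  0.13  1.14  1.62]
 face-frame tcp mm [-3.01 -0.64 66.89] phi -47.8 tilt 0.06 F_face [-1.2  0.2 -2.5] T_face [-0.01  0.79  0.03]
shift [ 0.0031 -0.0053  0.0298] turn [0.001  0.0019 0.0066] rows>= 0.3
[[144 137 147 153 158 162 153 127 101  91  96 104 104 111 123 147 160 160
  136 129]
 [133 125 127 130 132 133 123  93  71  68  71  72  70  69  73  98 128 135
  110  76]
 [148 146 142 141 136 135 113  81  66  66  68  71  74  75  73  83 120 141
  119  84]
 [159 160 157 148 128 112  91  74  77  77  59  55  63  70  72  79 115 142
  121  86]
 [159 161 160 155 125  75  57  88 146 165 122  90  74  62  63  80 115 141
  122  86]
 [162 168 164 161 142  87  95 148 196 213 204 188 159 117  90  99 127 141
  122  80]
 [154 162 166 169 163 128 152 191 195 188 188 190 197 191 164 137 135 141
  121  79]
 [149 153 158 163 165 161 176 187 172 153 147 152 170 202 221 185 142 136
  122  83]
 [150 152 143 136 161 180 177 164 153 147 144 143 173 230 255 231 166 130
  
[... 244 characters left out ...]
 191 125
  114  81]
 [ 57  63  56  51  99 174 201 171 155 153 166 199 228 246 255 236 170 124
  115  82]
 [ 58  66  61  50  89 170 216 196 177 182 187 225 252 255 248 202 141 131
  118  85]
 [ 63  65  65  53  76 148 206 211 222 240 242 251 255 254 215 153 127 131
  119  87]
 [ 60  65  67  62  60  82 119 140 191 254 255 255 250 209 155 127 133 130
  120  87]
 [ 60  64  70  71  69  65  65  70  99 173 217 218 186 146 127 130 135 133
  119  88]
 [ 64  66  73  76  76  76  87 110 114 124 141 146 138 130 132 137 136 133
  112  80]
 [ 68  70  76  78  75  76  94 128 135 133 134 135 137 139 137 140 140 135
  112  80]
 [ 68  65  71  72  72  75  92 123 135 137 138 139 140 141 141 140 140 137
  115  86]]
```

View pics/sock.png

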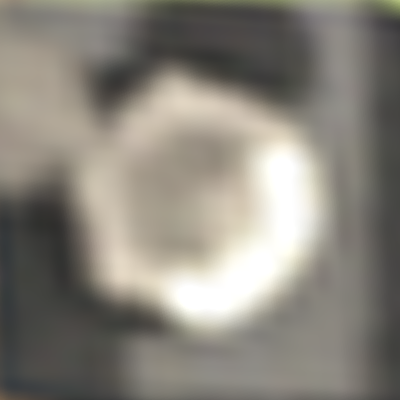

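The socket ortho view is centred at about (200,200), which confirms the hole centre, and its vertices are near 40°. Now go down to just above the screw end.

Call:
{"fn": "drive_tool", "kwargs": {"deltas": [[[0.003, -0.005, 0.01], [0, 0, 0]], [[0.003, -0.005, 0.01], [0, 0, 0]], [[0.003, -0.005, 0.015], [0, 0, 0]], [[0.003, -0.005, 0.022], [0, 0, 0]], [[0.003, -0.005, 0.03], [0, 0, 0]], [[0.003, -0.005, 0.03], [0, 0, 0]], [[0.003, -0.005, 0.03], [0, 0, 0]]]}}

```text
clock: 7.35
eef_pos: [0.5145, 0.1885, 0.1083]
ee_rot: [-2.738, -0.343, -2.505]
force: [0.6, -0.4, -1.9]
width: 0.0292
finger_force: 60.8
```

```bash
python3 - <<'E'
from h import *
st(); rel(O+EZ*.046,face(-48))
E
```

```text
7.35 p [0.5145 0.1885 0.1083] rot [-156.86  -19.64 -143.51] F [ 0.6 -0.4 -1.9] T [0.8  0.01 0.07] w 0.0292 ff 60.8 j [-1.02  0.67  0.49  1.74  0.14  1.11  1.62]
 face-frame tcp mm [-1.000e-02 -3.900e-01  5.115e+01] phi -47.8 tilt 0.03 F_face [-0.6  0.6 -1.8] T_face [0.   0.8  0.07]
shift [-0.0006 -0.0005  0.0103] turn [ 0.0007 -0.0006  0.0068] rows>= 0.1
```

Call:
{"fn": "drive_tool", "kwargs": {"deltas": [[[0, 0, 0.005], [0, 0, 0]], [[0, 0, 0.01], [0, 0, 0]], [[0, 0, 0.014], [0, 0, 0]], [[0, 0, 0.016], [0, 0, 0]], [[0, 0, 0.016], [0, 0, 0]]]}}

```text
clock: 7.85
eef_pos: [0.5146, 0.1841, 0.1014]
ee_rot: [-2.737, -0.343, -2.505]
force: [1.5, -1.7, -1.6]
width: 0.0292
finger_force: 60.7
```

```bash
python3 - <<'E'
from h import *
st()
E
```

```text
7.85 p [0.5146 0.1841 0.1014] rot [-156.84  -19.64 -143.54] F [ 1.5 -1.7 -1.6] T [ 0.36 -0.22  0.17] w 0.0292 ff 60.7 j [-1.02  0.68  0.49  1.75  0.14  1.09  1.62]
 face-frame tcp mm [ 0.37 -0.24 42.96] phi -47.82 tilt 0.03 F_face [ 0.7  1.6 -2.2] T_face [0.27 0.36 0.04]
```

Call:
{"fn": "drive_tool", "kwargs": {"deltas": [[[0, 0, 0.004], [0, 0, 0]], [[0, 0, 0.008], [0, 0, 0]], [[0, 0, 0.012], [0, 0, 0]], [[0, 0, 0.012], [0, 0, 0]], [[0, 0, 0.012], [0, 0, 0]]]}}

```text
clock: 8.35
eef_pos: [0.5144, 0.1811, 0.0961]
ee_rot: [-2.737, -0.343, -2.505]
force: [1.7, -2.8, -3.0]
width: 0.0288
finger_force: 60.4
```

```bash
python3 - <<'E'
from h import *
st()
E
```

```text
8.35 p [0.5144 0.1811 0.0961] rot [-156.84  -19.65 -143.54] F [ 1.7 -2.8 -3. ] T [ 0.04 -0.37  0.2 ] w 0.0288 ff 60.4 j [-1.02  0.69  0.49  1.76  0.14  1.07  1.62]
 face-frame tcp mm [ 0.33 -0.31 36.92] phi -47.82 tilt 0.04 F_face [ 0.9  1.8 -4. ] T_face [ 0.42  0.05 -0.01]
```

It is going in with no axial resistance. Continue.

Call:
{"fn": "drive_tool", "kwargs": {"deltas": [[[0, 0, 0.004], [0, 0, 0]], [[0, 0, 0.008], [0, 0, 0]], [[0, 0, 0.012], [0, 0, 0]], [[0, 0, 0.015], [0, 0, 0]], [[0, 0, 0.018], [0, 0, 0]], [[0, 0, 0.018], [0, 0, 0]], [[0, 0, 0.018], [0, 0, 0]]]}}

```text
clock: 9.05
eef_pos: [0.5146, 0.1777, 0.0895]
ee_rot: [-2.738, -0.341, -2.504]
force: [-0.9, 1.2, 14.0]
width: 0.0293
finger_force: 62.6
```

```bash
python3 - <<'E'
from h import *
st()
E
```

```text
9.05 p [0.5146 0.1777 0.0895] rot [-156.87  -19.57 -143.48] F [-0.9  1.2 14. ] T [-1.22  0.42 -0.19] w 0.0293 ff 62.6 j [-1.01  0.69  0.49  1.77  0.14  1.06  1.62]
 face-frame tcp mm [-9.000e-02  1.000e-02  2.949e+01] phi -47.8 tilt 0.07 F_face [ 6.  -0.9 12.7] T_face [-0.43 -1.23  0.03]
```

Seated at the expected depth (h = 29.5 mm, 13 N axial). Turn clockwise.

Call:
{"fn": "drive_tool", "kwargs": {"deltas": [[[0, 0, 0], [0, 0, 0.15]], [[0, 0, 0], [0, 0, 0.35]], [[0, 0, 0], [0, 0, 0.55]], [[0, 0, 0], [0, 0, 0.75]], [[0, 0, 0], [0, 0, 0.95]], [[0, 0, 0], [0, 0, 1]], [[0, 0, 0], [0, 0, 1]]]}}

```text
clock: 9.75
eef_pos: [0.5141, 0.178, 0.0894]
ee_rot: [-2.628, -0.106, -2.986]
force: [-4.0, 2.8, 14.9]
width: 0.0292
finger_force: 62.6
```

```bash
python3 - <<'E'
from h import *
st(); rel(O+EZ*.0285,face(-78))
E
```

```text
9.75 p [0.5141 0.178  0.0894] rot [-150.6    -6.05 -171.06] F [-4.   2.8 14.9] T [-1.09  0.88 -0.45] w 0.0292 ff 62.6 j [-1.1   0.73  0.64  1.78  0.03  1.04  1.2 ]
 face-frame tcp mm [-0.35 -0.54 29.48] phi -77.82 tilt 0.04 F_face [ 5.1 -4.1 14.3] T_face [-0.96 -1.12  0.03]
shift [-0.0009 -0.0009  0.002 ] turn [0.0012 0.0002 0.006 ] rows>= 0.0
```

Call:
{"fn": "drive_tool", "kwargs": {"deltas": [[[0, 0, 0], [0, 0, 0.2]], [[0, 0, 0], [0, 0, 0.4]], [[0, 0, 0], [0, 0, 0.6]], [[0, 0, 0], [0, 0, 0.8]], [[0, 0, 0], [0, 0, 1]], [[0, 0, 0], [0, 0, 1]]]}}

```text
clock: 10.35
eef_pos: [0.5138, 0.1785, 0.0891]
ee_rot: [-2.64, 0.154, 2.839]
force: [-3.7, 4.4, 15.4]
width: 0.0291
finger_force: 62.7
```

```bash
python3 - <<'E'
from h import *
st()
c=read_camera("top"); np.savez("top2.npz",**c)
c0=dict(np.load("top1.npz"))
# jaw motion: profile along clamp x at z=.046 plane
B=np.array([.5119,.0939,.046])
for q in(c0,c):
    o=rect(q,B,MC[:,0],MC[:,1],240,40,.5); p=o.mean(2).mean(0); print(p[180:360:2].astype(int)) 
E
```

```text
10.35 p [0.5138 0.1785 0.0891] rot [-151.27    8.82  162.67] F [-3.7  4.4 15.4] T [-0.6   1.23 -0.73] w 0.0291 ff 62.7 j [-1.19  0.78  0.8   1.78 -0.09  1.04  0.8 ]
 face-frame tcp mm [-0.92 -0.85 29.48] phi -107.94 tilt 0.06 F_face [ 4.  -3.9 15.4] T_face [-1.42 -0.63 -0.02]
[ 67  63  63  74  93 118 150 179 202 215 217 215 214 212 211 212 215 222
 230 237 244 248 250 251 251 249 243 233 217 196 178 164 158 160 161 161
 161 161 161 161 162 163 164 163 162 158 146 134 134 147 169 197 220 236
 243 242 236 224 210 203 208 220 232 239 242 244 244 243 243 242 242 242
 242 242 243 243 243 243 243 243 243 243 243 243 243 243 243 243 243 243]
[ 65  62  61  73  91 116 148 177 200 213 215 213 212 210 209 210 213 220
 228 236 243 247 248 249 249 249 249 250 248 243 236 222 202 182 165 157
 156 156 157 159 159 158 158 159 160 161 162 162 157 147 138 136 142 158
 184 211 233 242 242 238 230 221 218 223 232 239 242 242 242 242 242 241
 241 241 241 241 241 242 242 242 242 242 242 242 242 242 242 242 242 242]
```

Turned 60° and the jaw moved about 4 mm, as expected. Continue.

Call:
{"fn": "drive_tool", "kwargs": {"deltas": [[[0, 0, 0], [0, 0, 0.2]], [[0, 0, 0], [0, 0, 0.4]], [[0, 0, 0], [0, 0, 0.6]], [[0, 0, 0], [0, 0, 0.8]], [[0, 0, 0], [0, 0, 1]], [[0, 0, 0], [0, 0, 1]]]}}

```text
clock: 11.0
eef_pos: [0.5138, 0.1791, 0.0887]
ee_rot: [-2.773, 0.379, 2.348]
force: [-5.7, 5.8, 14.7]
width: 0.0291
finger_force: 62.7
```

```bash
python3 - <<'E'
from h import *
st(); rel(O+EZ*.0285,face(-138))
E
```

```text
11.0 p [0.5138 0.1791 0.0887] rot [-158.91   21.7   134.53] F [-5.7  5.8 14.7] T [-0.    1.36 -0.75] w 0.0291 ff 62.7 j [-1.27  0.85  0.95  1.79 -0.23  1.05  0.42]
 face-frame tcp mm [-1.65 -0.89 29.48] phi -137.9 tilt 0.1 F_face [ 2.5 -5.9 15.6] T_face [-1.56 -0.04  0.03]
shift [-0.0036 -0.0009  0.002 ] turn [ 0.0019 -0.0028  0.0033] rows>= 0.0
```

Call:
{"fn": "drive_tool", "kwargs": {"deltas": [[[0, 0, 0], [0, 0, 0.2]], [[0, 0, 0], [0, 0, 0.4]], [[0, 0, 0], [0, 0, 0.6]], [[0, 0, 0], [0, 0, 0.8]], [[0, 0, 0], [0, 0, 1]], [[0, 0, 0], [0, 0, 1]]]}}

```text
clock: 11.6
eef_pos: [0.5142, 0.1796, 0.0884]
ee_rot: [-3.022, 0.509, 1.785]
force: [-4.7, 7.8, 11.8]
width: 0.0292
finger_force: 62.7
```

```bash
python3 - <<'E'
from h import *
st()
c=read_camera("top"); np.savez("top3.npz",**c)
B=np.array([.5119,.0939,.046]); o=rect(c,B,MC[:,0],MC[:,1],240,40,.5); p=o.mean(2).mean(0); print(p[230:300:2].astype(int))
E
```

```text
11.6 p [0.5142 0.1796 0.0884] rot [-173.16   29.14  102.27] F [-4.7  7.8 11.8] T [ 0.75  1.13 -0.63] w 0.0292 ff 62.7 j [-1.33  0.94  1.1   1.79 -0.37  1.08  0.04]
 face-frame tcp mm [-2.3  -0.51 29.48] phi -167.87 tilt 0.14 F_face [-0.7 -4.9 14. ] T_face [-1.31  0.72  0.03]
[248 247 248 248 248 249 248 247 245 236 218 198 176 161 153 150 152 156
 156 156 156 156 157 158 160 161 158 151 144 140 140 149 174 202 227]
```

Call:
{"fn": "drive_tool", "kwargs": {"deltas": [[[0, 0, 0], [0, 0, 0.15]], [[0, 0, 0], [0, 0, 0.3]], [[0, 0, 0], [0, 0, 0.45]], [[0, 0, 0], [0, 0, 0.5]]]}}

```text
clock: 12.05
eef_pos: [0.5144, 0.1799, 0.0882]
ee_rot: [3.112, 0.52, 1.486]
force: [-3.6, 8.9, 10.5]
width: 0.0295
finger_force: 62.6
```

```bash
python3 - <<'E'
from h import *
st()
E
```

```text
12.05 p [0.5144 0.1799 0.0882] rot [178.33  29.77  85.12] F [-3.6  8.9 10.5] T [ 1.02  0.94 -0.43] w 0.0295 ff 62.6 j [-1.35  0.99  1.17  1.79 -0.45  1.1  -0.15]
 face-frame tcp mm [-2.64 -0.26 29.52] phi 177.19 tilt 0.2 F_face [-2.3 -3.8 13.5] T_face [-1.06  0.99  0.12]
```

Call:
{"fn": "drive_tool", "kwargs": {"deltas": [[[0, 0, 0], [0, 0, 0.15]], [[0, 0, 0], [0, 0, 0.3]], [[0, 0, 0], [0, 0, 0.4]], [[0, 0, 0], [0, 0, 0.4]]]}}

```text
clock: 12.45
eef_pos: [0.5146, 0.1801, 0.0882]
ee_rot: [2.995, 0.501, 1.248]
force: [-2.6, 9.6, 10.3]
width: 0.029
finger_force: 62.5
```

```bash
python3 - <<'E'
from h import *
st()
c=read_camera("top"); np.savez("top3.npz",**c)
B=np.array([.5119,.0939,.046]); o=rect(c,B,MC[:,0],MC[:,1],240,40,.5); p=o.mean(2).mean(0); print(p[230:300:2].astype(int))
E
```

```text
12.45 p [0.5146 0.1801 0.0882] rot [171.62  28.7   71.48] F [-2.6  9.6 10.3] T [ 1.2   0.72 -0.35] w 0.029 ff 62.5 j [-1.37  1.02  1.22  1.79 -0.49  1.12 -0.3 ]
 face-frame tcp mm [-2.81 -0.03 29.53] phi 165.25 tilt 0.22 F_face [-3.1 -2.9 13.7] T_face [-0.83  1.18  0.07]
[247 247 247 247 247 248 248 249 248 244 233 218 196 177 161 152 152 155
 155 155 155 154 154 155 156 156 156 154 150 148 148 154 171 191 212]
```

147° turned, the stop is not felt yet, and joint 3 is nearing its limit. Regrasp: open, turn back 90° around the head and grip again.

Call:
{"fn": "drive_tool", "kwargs": {"deltas": [[[0, 0, 0], [0, 0, 0]], [[0, 0, 0], [0, 0, 0]], [[0, 0, 0], [0, 0, 0]], [[0, 0, 0], [0, 0, 0]], [[0, 0, 0], [0, 0, 0]]], "jaw": 1}}

```text
clock: 13.0
eef_pos: [0.5142, 0.1769, 0.0883]
ee_rot: [2.996, 0.504, 1.246]
force: [0.3, -0.3, -0.8]
width: 0.0854
finger_force: 0.0
```

```bash
python3 - <<'E'
from h import *
st(); rel(O+EX*-.00145+EY*.0005+EZ*.030,face(165.3+30)); 
E
```

```text
13.0 p [0.5142 0.1769 0.0883] rot [171.64  28.9   71.37] F [ 0.3 -0.3 -0.8] T [ 0.57 -0.03  0.04] w 0.0854 ff 0.0 j [-1.36  1.02  1.23  1.8  -0.49  1.12 -0.3 ]
 face-frame tcp mm [ 1.000e-02 -3.500e-01  2.811e+01] phi 165.19 tilt 0.03 F_face [-0.1  0.3 -0.9] T_face [0.03 0.57 0.03]
shift [ 0.0033  0.0009 -0.0038] turn [-1.0000e-03 -6.0000e-04 -1.0037e+00] rows>= 3.5
```

Call:
{"fn": "drive_tool", "kwargs": {"deltas": [[[0.003, 0.001, -0.004], [0, 0, -0.25]], [[0.003, 0.001, -0.004], [0, 0, -0.5]], [[0.003, 0.001, -0.004], [0, 0, -0.75]], [[0.003, 0.001, -0.004], [0, 0, -1]]]}}

```text
clock: 13.4
eef_pos: [0.5152, 0.1791, 0.0895]
ee_rot: [-2.988, 0.502, 1.852]
force: [-0.8, -0.4, -0.1]
width: 0.0852
finger_force: 0.0
```

Call:
{"fn": "drive_tool", "kwargs": {"deltas": [[[0, 0, 0], [0, 0, -0.25]], [[0, 0, 0], [0, 0, -0.5]], [[0, 0, 0], [0, 0, -0.75]], [[0, 0, 0], [0, 0, -1]]]}}

```text
clock: 13.8
eef_pos: [0.5152, 0.179, 0.0896]
ee_rot: [-2.751, 0.358, 2.407]
force: [0.2, 1.5, -0.2]
width: 0.0852
finger_force: 0.0
```

Call:
{"fn": "drive_tool", "kwargs": {"deltas": [[[0, 0, 0], [0, 0, -0.25]], [[0, 0, 0], [0, 0, -0.5]], [[0, 0, 0], [0, 0, -0.75]], [[0, 0, 0], [0, 0, -1]], [[0, 0, 0], [0, 0, -1]], [[0, 0, 0], [0, 0, -1]]]}}

```text
clock: 14.4
eef_pos: [0.5152, 0.1791, 0.0895]
ee_rot: [-2.634, 0.129, 2.884]
force: [-0.4, -0.2, 1.0]
width: 0.0851
finger_force: 0.0
```

```bash
python3 - <<'E'
from h import *
st(); rel(O+EX*-.00145+EY*.0005+EZ*.030,face(165.3+90)); 
E
```

```text
14.4 p [0.5152 0.1791 0.0895] rot [-150.89    7.41  165.24] F [-0.4 -0.2  1. ] T [ 0.51 -0.04  0.  ] w 0.0851 ff 0.0 j [-1.18  0.78  0.78  1.78 -0.08  1.04  0.84]
 face-frame tcp mm [-1.26  0.55 30.2 ] phi -105.03 tilt 0.05 F_face [ 0.7 -0.4  0.8] T_face [ 0.02  0.51 -0.01]
shift [0.0002 0.0003 0.0004] turn [ 0.001  -0.0015 -0.0111] rows>= 0.0
```

Well placed. Grip, then turn with a light downward press.

Call:
{"fn": "drive_tool", "kwargs": {"deltas": [[[0, 0, 0], [0, 0, 0]], [[0, 0, 0], [0, 0, 0]], [[0, 0, 0], [0, 0, 0]], [[0, 0, 0], [0, 0, 0]], [[0, 0, 0], [0, 0, 0]], [[0, 0, 0], [0, 0, 0]], [[0, 0, 0.002], [0, 0, 0]]], "jaw": 0}}

```text
clock: 15.1
eef_pos: [0.5155, 0.1792, 0.0895]
ee_rot: [-2.633, 0.128, 2.888]
force: [-4.5, 7.6, 19.3]
width: 0.0293
finger_force: 61.7
```

Call:
{"fn": "drive_tool", "kwargs": {"deltas": [[[0, 0, 0.001], [0, 0, 0.15]], [[0, 0, 0.001], [0, 0, 0.3]], [[0, 0, 0.001], [0, 0, 0.45]], [[0, 0, 0.001], [0, 0, 0.5]]]}}

```text
clock: 15.5
eef_pos: [0.5155, 0.1791, 0.0895]
ee_rot: [-2.678, 0.252, 2.652]
force: [-4.2, 4.1, 17.5]
width: 0.0291
finger_force: 64.6
```

```bash
python3 - <<'E'
from h import *
st()
E
```

```text
15.5 p [0.5155 0.1791 0.0895] rot [-153.42   14.44  151.95] F [-4.2  4.1 17.5] T [-0.66  1.74  0.7 ] w 0.0291 ff 64.6 j [-1.22  0.81  0.85  1.78 -0.14  1.04  0.64]
 face-frame tcp mm [-1.31  0.87 30.26] phi -119.84 tilt 0.05 F_face [ 5.3 -4.3 17.2] T_face [-1.14 -0.71  1.47]
```

Torque about the screw axis is now 1.5 Nm, so the stop has been reached. Check the jaw in the image.

```bash
python3 - <<'E'
from h import *
c=read_camera("top"); np.savez("top4.npz",**c)
B=np.array([.5119,.0939,.046])
for n in(1,3,4):
    q=dict(np.load(f"top{n}.npz")); o=rect(q,B,MC[:,0],MC[:,1],240,40,.25); p=o.mean(2).mean(0)
    i=np.arange(len(p)); a=p[400:560]; k=np.where((a[:-1]>=205)&(a[1:]<205))[0]
    x=[(400+j+(a[j]-205)/(a[j]-a[j+1]))*.25-120 for j in k]
    print(n,"jaw back x mm",np.round(x,2))
st()
E
```

```text
1 jaw back x mm [-1.4]
3 jaw back x mm [6.63]
4 jaw back x mm [7.24]
15.55 p [0.5155 0.1791 0.0895] rot [-153.42   14.45  151.95] F [-3.3  3.8 17.6] T [-0.57  1.63  0.42] w 0.0289 ff 63.5 j [-1.22  0.81  0.85  1.78 -0.14  1.04  0.64]
 face-frame tcp mm [-1.33  0.86 30.22] phi -119.85 tilt 0.05 F_face [ 5.6 -3.4 17.1] T_face [-1.19 -0.62  1.17]
```

Call:
{"fn": "drive_tool", "kwargs": {"deltas": [[[0, 0, 0], [0, 0, 0.08]], [[0, 0, 0], [0, 0, 0.15]], [[0, 0, 0], [0, 0, 0.15]]]}}

```text
clock: 15.85
eef_pos: [0.5155, 0.1791, 0.0895]
ee_rot: [-2.696, 0.285, 2.582]
force: [-4.2, 3.6, 18.1]
width: 0.0291
finger_force: 67.9
```

```bash
python3 - <<'E'
from h import *
c=read_camera("top"); np.savez("top5.npz",**c)
B=np.array([.5119,.0939,.046])
o=rect(c,B,MC[:,0],MC[:,1],240,40,.25); p=o.mean(2).mean(0); a=p[400:560]; k=np.where((a[:-1]>=205)&(a[1:]<205))[0]
print([(400+j+(a[j]-205)/(a[j]-a[j+1]))*.25-120 for j in k]); st()
E
```

```text
[np.float64(7.238553987027856)]
15.9 p [0.5155 0.1791 0.0895] rot [-154.46   16.33  147.99] F [-3.3  4.3 17.1] T [-0.73  1.98  1.15] w 0.0289 ff 67.8 j [-1.23  0.82  0.88  1.78 -0.16  1.04  0.59]
 face-frame tcp mm [-1.31  0.86 30.26] phi -124.1 tilt 0.06 F_face [ 4.9 -3.4 16.9] T_face [-1.12 -0.78  1.97]
```

Firm stop: the torque rose and the jaw did not move. Release and back off along the axis.

Call:
{"fn": "drive_tool", "kwargs": {"deltas": [[[0, 0, 0], [0, 0, -0.1]], [[0, 0, 0], [0, 0, -0.1]], [[0, 0, 0], [0, 0, -0.1]]]}}

```text
clock: 16.2
eef_pos: [0.5155, 0.1791, 0.0895]
ee_rot: [-2.684, 0.262, 2.628]
force: [-3.8, 4.9, 17.4]
width: 0.0291
finger_force: 61.4
```

Call:
{"fn": "drive_tool", "kwargs": {"deltas": [[[0, 0, 0], [0, 0, 0]], [[0, 0, 0], [0, 0, 0]], [[0, 0, 0], [0, 0, 0]], [[0, 0, 0], [0, 0, 0]], [[0, 0, 0], [0, 0, 0]], [[0, 0, -0.04], [0, 0, 0]], [[0, 0, -0.1], [0, 0, 0]], [[0, 0, -0.18], [0, 0, 0]], [[0, 0, -0.26], [0, 0, 0]], [[0, 0, -0.3], [0, 0, 0]], [[0, 0, -0.3], [0, 0, 0]], [[0, 0, -0.3], [0, 0, 0]]], "jaw": 1}}

```text
clock: 17.4
eef_pos: [0.5172, 0.2531, 0.2177]
ee_rot: [-2.683, 0.262, 2.628]
force: [-0.4, -0.1, 0.0]
width: 0.0858
finger_force: 0.0
```

```bash
python3 - <<'E'
from h import *
st(); a=read_camera("top"); b=read_camera("scene"); o=[]
hd=O-EX*.0014+EY*.0005+EZ*(.085-.026)
for c in(a,b):
    u,v=proj(c,np.array([.5119,.11,.04])).astype(int); print(proj(c,hd)-[u-50,v-45])
    P=pts(c); q=P.reshape(-1,3); w=q[np.linalg.norm(q-hd,axis=1)<.035]; d=(w-O)@EZ; print("head top along axis",np.percentile(d,[50,90,97])*1e3)
    o.append(cv2.resize(c["color"][v-45:v+45,u-50:u+50],None,fx=4,fy=4,interpolation=cv2.INTER_CUBIC))
cv2.imwrite("pics/end.png",np.hstack(o))
E
```

```text
17.4 p [0.5172 0.2531 0.2177] rot [-153.75   15.02  150.57] F [-0.4 -0.1  0. ] T [ 0.52 -0.01 -0.02] w 0.0858 ff 0.0 j [-1.3   0.73  0.92  1.55 -0.1   1.37  0.58]
 face-frame tcp mm [ -1.33   0.43 178.29] phi -121.29 tilt 0.03 F_face [ 0.1 -0.4 -0. ] T_face [-0.02  0.52 -0.02]
[18.00580789 39.22303682]
head top along axis [54.7802384  61.3603772  64.45856813]
[32.47096649  4.5385633 ]
head top along axis [46.42798861 57.88748507 60.14263782]
```

View pics/end.png

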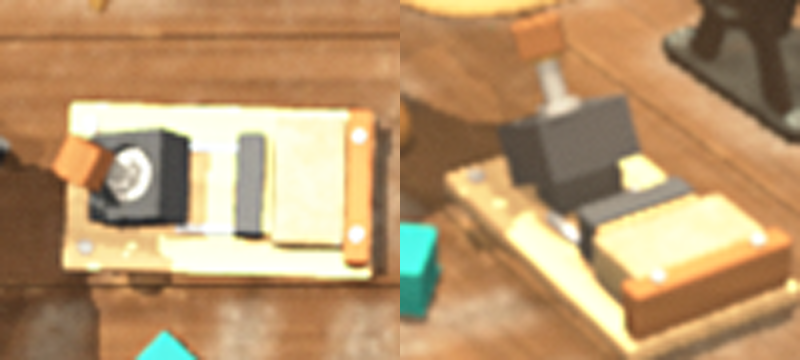

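The key stands fully down (head top about 59 mm along the axis, as expected). The jaw is home and the sanding block lies flush against the fence. Hand in.

```bash
python3 -c "
from cell import *
print(finish_job())"
```

```text
the job is handed in; nothing more can be done
None
```

The job is handed in: the key stands released and fully down in the screw, the jaw was turned to its firm stop with the sanding block held flush to the fence (squareness judged by eye, not measured), the other tools were left alone, and the hand-in returned no verdict.

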